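Uncover the outboard's terminals

ROBOT

A 6-joint arm with a two-finger parallel gripper is mounted at the origin on the work surface. World frame = base frame: x ahead of the robot, y to its left, z up, the work surface at z = 0. Lengths are in m, angles in degrees, forces in N, time in s.
With the tool pointing down it reaches from about 0.3 to 0.825 m from the base axis. Payload 5.4 kg.
Tool frame: the origin (TCP) lies midway between the tips of the shut fingers; the grasp point (between the pads) lies 19 mm behind it (bot.grip_depth is the distance from the TCP to the grasp point, in m); z points along the fingers, x is the direction in which the jaws open and shut, and the axes are right-handed (so a half turn about z gives the same grasp; the last joint's range is limited). The gripper opens to 92 mm and grips with 3 to 60 N. Pads are 20 mm wide; open, the fingers measure 128 mm over their backs; the gripper's body (75 mm by 189 mm) begins 69 mm behind the grasp point.
Start: joints at [-87.955, 9.076, 91.501, -0, 79.423, -12.038], TCP at [0.14, -0.558, 0.215] pointing down, gripper open.
Joint ranges: [-166.64, 166.64], [-54.1, 131.32], [10.49, 154.53], [-73.88, 253.88], [9.74, 151.15], [-171.62, 171.62]. Speed limits (degrees/s): [147.25, 147.25, 180, 180, 180, 180].

INTERFACE

Orientations are given as a 3x3 rotation matrix whose columns are the frame's x, y, z axes.
In Python, from cell import bot, viewer, sign_off gives the robot as it stands.
- The arm moves only by the shell command python3 -m pendant 'ROWS' [FORCE]. ROWS is JSON, a list of rows, each an object with "delta_pos": the shift along the tool's x, y, z in cm, a list of three; "turn": the turn about the tool's z in rad; "claw": the finger opening in cm, from 0 to 9.19. A call has 1 to 20 rows; each row shifts and turns the commanded pose from where the row before left it, along the tool's axes as they then stand; what a row does not reach is not made up. A row lasts 1/8 s, in which the tool goes at most 62.5 mm and 10.7 degrees, less where a joint would pass 70% of its speed; a pose out of reach is approached as far as the arm can. A call with a gripper value outside its range is refused whole. The fingers move at their own pace and stop on an object; FORCE is the grip in N (left out, the last holds). Time passes only in rows, so rows that do not move let the fingers close. It gives the time, the measured TCP pose, the force and the opening at its end, in the units of the state.
- bot.observe(): the state, without advancing time (a new reading comes with each control period).
- viewer.read_camera(name): name is "scene" or "top" or "wrist"; returns a dict with "frame" (400x640x3 uint8, red, green, blue), "range_z" (400x640 float32, m along the optical axis (not along the pixel's ray), 0 where there is no reading), "vfov" (degrees; the focal length in pixels is half the picture's height over the tangent of half this angle, whatever the lens; pixels are square), "cx", "cy" (the principal point, pixels), "k1" (the pictures are not rectified: a ray, as slopes to the right and down, at radius r is drawn at 1 + k1 r^2 times it, then the intrinsics apply), "rvec" (rotation vector, rad) and "tvec" (3), from world to camera coordinates, as OpenCV has them; the wrist camera has in their place "mount" (4x4, takes a point from camera to tool coordinates, whose origin is the TCP and whose axes are the tool frame's). Camera axes: x right, y down, z forward; pixel columns grow to the right and rows downward; lengths in m; the calibration is good to about 2 mm. A picture is of the moment at which its call begins: read the wrist's pose just before it.
- sign_off(): hands the job in, once; it reports no verdict.
The state is a dict: "time": time; "qpos": joint angles; "joint_velocities": joint speeds; "joint_torque": joint torques, N m; "position": TCP position; "orientation": TCP orientation; "contact_force": force on the tool from outside, world axes, zero at the start; "moment": the same for the moment, N m; "grip_width": finger opening in m.
Only numpy, scipy, OpenCV 4.12 (cv2) and the standard library are available. Lean on these libraries where they do the work, as an engineer would, in place of code of your own. Each camera call takes 0.05 s, during which the arm holds its last target. There are 200 camera calls.

TASK

Press the orange snap tab all the way in, then push the black terminal cover along the bracket, away from its seat and over the pressed tab, until it is clear of the two guide rails and lies flat and still on the bracket plate, the brass terminals open to view. Only press and push: do not lift or tip the cover, do not push it off the plate, and leave the other parts on the bench where they are.

Things in the scene. Friction and masses are not known exactly. Their poses are not given: they have to be found in the camera images.
- bracket: grey terminal bracket, fixed to the bench: a plate 110 (x) x 250 (y) x 24 mm thick; origin at the centre of its underside, z up, +y is the way the cover comes off. Brass terminals, 14 mm high above the plate, stand under the cover (y -103 to -33 mm, |x| under 20). At the +y end a flange 30 mm high, inner face at y +117 mm, stops the cover.
- seat (a point): centre of the cover's seat, on the plate's top face (24 mm above the bench), at bracket y -65 mm. Two aluminium guide rails, 10 mm high, run beside it from bracket y -115 to -30 mm, at x +-36.5 to +-47.5 mm; their lips reach over the cover's side flanges. Low stops, 8 mm high, stand behind the cover at y -117.5 to -111.5 mm, x +-27 to +-39 mm.
- tab_top (a point): centre of the top face of the orange snap tab, 30 (bracket x) x 40 mm (bracket y), at bracket x 0, y +3 mm. It stands about 3 mm in front of the cover's front (+y) wall and blocks it. Out, its top is 12 mm above the plate (36 mm above the bench); fully in, 1 mm above the plate. It moves straight down.
- tab (a joint): how far the snap tab is pressed in, m: 0 out, 0.011 fully in. It takes about 4 N to move, has no return spring and stays where it is left; the cover passes over it once it is in by more than about 9 mm.
- cover: black plastic terminal cover, loose, 60 mm wide (76 over the flanges at its foot) x 90 long x 26 high, about 90 g, open below and at the rear (-y), slides on the plate with little force; origin at the centre of its underside, axes as the bracket's. A yellow push ridge, 50 mm wide (x), 6 thick, 10 high, stands on the rear edge of its top: 26 to 36 mm above the plate.
- push_face (a point): centre of the rear face of the cover's top edge and yellow ridge, to be pushed towards +y; 28 mm above the cover's underside (52 mm above the bench), 45 mm behind its centre. The face reaches from 23 to 36 mm above the underside. The cover is clear of the rails when this point passes bracket y -30 mm (80 mm of travel); it meets the end flange after about 137 mm.
- hub: loose bronze propeller hub with three stubs of blade roots, 80 mm across, 70 mm high; origin at the centre of its underside
- socket: loose red plastic spark plug socket, 26 mm across, 62 mm high, upright; origin at the centre of its underside
- plug_a: loose brass drain plug, 26 mm across, 23 mm high; origin at the centre of its underside
- plug_b: loose brass drain plug, 26 mm across, 23 mm high; origin at the centre of its underside
- impeller: loose black rubber impeller, 60 mm across, 22 mm high; origin at the centre of its underside
- gauge: loose chrome feeler gauge case, 26 x 105 (its y) x 12 mm; origin at the centre of its underside
Mind the look-alikes: they are no part of the job. Of the things shaped like the cover, the black one is meant.

How it is judged:
By the outcome, as a careful person would: the job done as asked, in the order asked, and still so for the second after the job is handed in, with the robot touching nothing.
It also fails if it takes over 37 s, if anything falls off the work surface, if the arm or the gripper's body presses on something with over 40 N, if the wrist force passes 120 N, or if a joint passes its speed limit or range.

## Working session

There is one attempt and no reset: what is moved stays moved. The work goes in short steps, Python scripts to look and compute and a shell command to move; the robot and the scene stay as the last step left them, time stands still between calls to the robot, and variables do not carry over. Pictures are saved under pics/ and viewed, about 8 in all and at most 12, crops included, and the job is handed in when it is done.

```bash
mkdir -p pics; ls
cat > h.py <<'E'
import numpy as np, cv2
from cell import bot, viewer, sign_off
def grab(name):
    s=bot.observe(); d=viewer.read_camera(name); 
    f=200/np.tan(np.radians(d['vfov']/2))
    d['K']=np.array([[f,0,d['cx']],[0,f,d['cy']],[0,0,1]]); d['dist']=np.array([d['k1'],0,0,0,0.])
    if 'mount' in d:
        T=np.eye(4);T[:3,:3]=s['orientation'];T[:3,3]=s['position'];d['T']=T@np.array(d['mount'])
    else:
        T=np.eye(4);T[:3,:3]=cv2.Rodrigues(np.array(d['rvec'],float))[0];T[:3,3]=np.ravel(d['tvec']);d['T']=np.linalg.inv(T)
    return d
def world(d,uv,z=None):
    uv=np.array(uv,float).reshape(-1,2)
    n=cv2.undistortPoints(uv[:,None],d['K'],d['dist'])[:,0]
    r=np.c_[n,np.ones(len(n))]
    if z is None:
        k=np.array([d['range_z'][int(round(v)),int(round(u))] for u,v in uv]); return (r*k[:,None])@d['T'][:3,:3].T+d['T'][:3,3]
    r=r@d['T'][:3,:3].T;o=d['T'][:3,3];return o+r*((z-o[2])/r[:,2])[:,None]
E
python3 - <<'E'
from h import *
import pickle
for n in ['top','scene']:
    d=grab(n);pickle.dump(d,open(n+'.pkl','wb'));cv2.imwrite(f'pics/{n}.png',d['frame'][:,:,::-1])
    print(n,d['T'].round(3).tolist(),d['vfov'])
s=bot.observe();print(s)
E
```

```text
pics
top [[-0.006, -0.994, 0.105, 0.439], [-0.999, 0.003, -0.032, 0.093], [0.031, -0.105, -0.994, 1.094], [0.0, 0.0, 0.0, 1.0]] 43.20083306944229
scene [[-0.337, 0.616, -0.712, 1.074], [0.942, 0.217, -0.258, 0.267], [-0.005, -0.757, -0.653, 0.54], [0.0, 0.0, 0.0, 1.0]] 53.63879250217852
{'time': 0.1, 'qpos': array([-8.79535028e+01,  9.11004445e+00,  9.15630854e+01,  6.95214854e-04,
        7.94228961e+01, -1.20379948e+01]), 'joint_velocities': array([ 0.0294854 , -0.16839066, -0.13984981,  0.04567625,  0.07713767,
        0.05589901]), 'joint_torque': array([ 7.64691913e-05, -3.86504531e+01, -3.22960031e+01,  7.02665700e-02,
        3.39518802e-02, -4.25383701e-05]), 'position': array([ 0.13988936, -0.55715496,  0.21372389]), 'orientation': array([[ 2.43350283e-01, -9.69938471e-01, -4.79296821e-05],
       [-9.69937091e-01, -2.43350020e-01,  1.67532512e-03],
       [-1.63662597e-03, -3.61202066e-04, -9.99998595e-01]]), 'contact_force': array([-0.74438643,  0.54019904,  0.04236117]), 'moment': array([0.0268454 , 0.00304256, 0.01442958]), 'grip_width': 0.09207105567407385}
```

View pics/top.png

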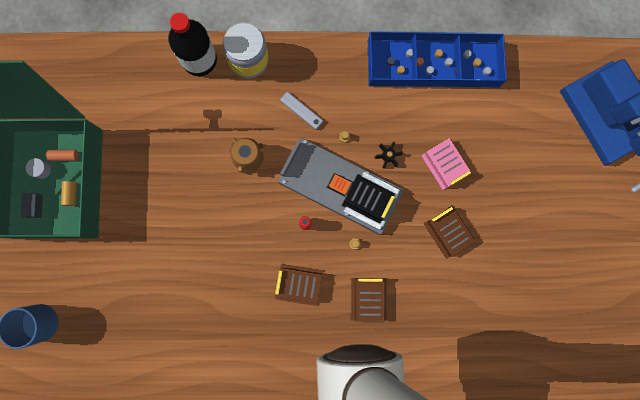

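View pics/scene.png

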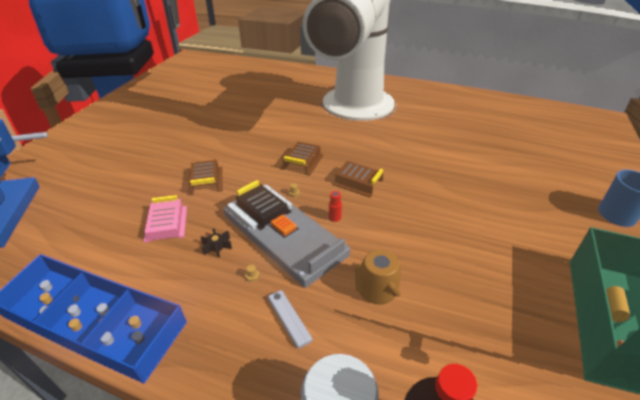

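The top view shows the black cover at about (371,197), the orange tab at (340,185) and the end flange near (297,160). +y runs up and to the left in the image. I'll enlarge it.

Run:
```python
from h import *
import pickle
d=pickle.load(open('top.pkl','rb'))
c=d['frame'][125:245,265:415];cv2.imwrite('pics/crop.png',cv2.resize(c,None,fx=5,fy=5,interpolation=cv2.INTER_CUBIC)[:,:,::-1])
hsv=cv2.cvtColor(d['frame'],cv2.COLOR_RGB2HSV)
P=world(d,[(u,v) for v in range(125,245) for u in range(265,415)]).reshape(120,150,3)
H=hsv[125:245,265:415]
def m(lo,hi): return (H>=lo).all(2)&(H<=hi).all(2)
for n,k in [('yellow',m((25,150,120),(34,255,255))),('orange',m((5,200,180),(15,255,255)))]:
    q=P[k];v,u=np.nonzero(k);print(n,k.sum(),u.mean()+265,v.mean()+125,np.median(q,0).round(4),q.mean(0).round(4))
```

```text
yellow 62 387.64516129032256 206.19354838709677 [ 0.5431 -0.0792  0.0594] [ 0.5428 -0.0787  0.0586]
orange 2 335.5 185.0 [0.5904 0.0278 0.0367] [0.5904 0.0278 0.0367]
```

View pics/crop.png

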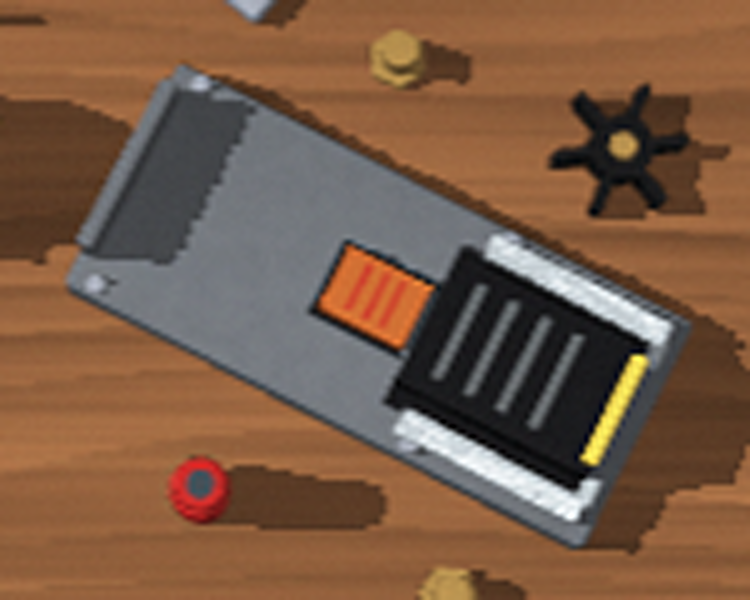

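The crop shows the plate corners at (690,322), (582,547) and (68,287). The tab's top spans (350,243) to (395,350), and the yellow ridge runs from (641,357) to (588,463).

```bash
cat > fit.py <<'E'
from h import *
import pickle
d=pickle.load(open('top.pkl','rb'))
def px(L): return (np.array(L,float)+.5)/5-.5+[265,125]
W=world(d,px([(690,322),(582,547),(68,287)]),.024)[:,:2]
# local: +y toward flange; x = y cross z -> right of +y
L=np.array([[55,-125],[-55,-125],[-55,125]])/1e3
print(W.round(4), np.linalg.norm(W[0]-W[1]),np.linalg.norm(W[2]-W[1]))
Lc=L-L.mean(0);Wc=W-W.mean(0);H=Lc.T@Wc;a=np.arctan2(H[0,1]-H[1,0],H[0,0]+H[1,1])
R=np.array([[np.cos(a),-np.sin(a)],[np.sin(a),np.cos(a)]]);t=W.mean(0)-R@L.mean(0)
print('angle',np.degrees(a),'origin',t.round(4),'res',(L@R.T+t-W).round(4).tolist())
r=world(d,px([(641,357),(588,463)]),.060)[:,:2];print('ridge local',((r-t)@R).round(4))
q=world(d,px([(350,243),(315,310),(400,350),(437,288)]),.036)[:,:2];print('tab local',((q-t)@R).round(4))
for n,l in [('tab',(0,.003)),('push',(0,-.110)),('end',(0,-.03))]: print(n,(R@l+t).round(4))
print('R',R)
E
python3 fit.py; python3 -c "
import pickle;import numpy as np
from h import *
d=pickle.load(open('top.pkl','rb'))
for uv in [(340,185),(371,197),(320,180),(388,206),(246,153),(305,223),(296,163)]: print(uv,world(d,uv).round(4))"
```

```text
[[ 0.5834 -0.1176]
 [ 0.4868 -0.069 ]
 [ 0.5989  0.1496]] 0.10806039229542082 0.245638208221815
angle -27.07136655750369 origin [0.5917 0.0164] res [[0.0004, -0.0023], [-0.001, -0.0008], [0.0007, 0.0032]]
ridge local [[ 0.0235 -0.1071]
 [-0.0261 -0.1067]]
tab local [[ 0.0156  0.0226]
 [-0.0168  0.023 ]
 [-0.0158 -0.0168]
 [ 0.0151 -0.019 ]]
tab [0.593  0.0191]
push [ 0.5416 -0.0815]
end [ 0.578  -0.0103]
R [[ 0.89044035  0.45509997]
 [-0.45509997  0.89044035]]
(340, 185) [[0.5913 0.0178 0.0306]]
(371, 197) [[ 0.5631 -0.0455  0.0502]]
(320, 180) [[0.6027 0.0602 0.0263]]
(388, 206) [[ 0.5432 -0.0795  0.0585]]
(246, 153) [[0.653  0.2138 0.067 ]]
(305, 223) [[0.5083 0.0925 0.0637]]
(296, 163) [[0.6403 0.1116 0.0226]]
```

```bash
cat > loc.py <<'E'
from h import *
a=np.radians(-27.07);t=np.array([.5917,.0164]);R=np.array([[np.cos(a),-np.sin(a)],[np.sin(a),np.cos(a)]])
def st():
    s=bot.observe();p=s['position'];l=(p[:2]-t)@R;O=s['orientation'];yaw=np.arctan2(O[1,0],O[0,0])
    print('t %.2f local mm'%s['time'],(l*1e3).round(1),'z %.1f'%(p[2]*1e3),'yaw %.2f'%np.degrees(yaw),'tilt',O[:2,2].round(4),'F',s['contact_force'].round(1),'w',round(s['grip_width'],4))
if __name__=='__main__': st()
E
python3 -m pendant '[{"delta_pos":[0,0,0],"turn":-0.17,"claw":0},{"delta_pos":[0,0,0],"turn":-0.17,"claw":0},{"delta_pos":[0,0,0],"turn":-0.17,"claw":0},{"delta_pos":[0,0,0],"turn":-0.17,"claw":0},{"delta_pos":[0,0,0],"turn":-0.172,"claw":0}]'; python3 loc.py
```

```text
time: 0.72
position: [0.1399, -0.5574, 0.214]
orientation: [[0.893, -0.45, -0.0], [-0.45, -0.893, 0.001], [-0.001, -0.001, -1.0]]
contact_force: [-0.4, -0.6, -0.1]
grip_width: 0.0438
t 0.72 local mm [-141.2 -716.5] z 214.0 yaw -26.78 tilt [-0.0001  0.0011] F [-0.4 -0.6 -0.1] w 0.0438
```

```bash
python3 -m pendant '[{"delta_pos":[0.78,-4,0],"turn":0,"claw":0},{"delta_pos":[0.78,-4,0],"turn":0,"claw":0},{"delta_pos":[0.78,-4,0],"turn":0,"claw":0},{"delta_pos":[0.78,-4,0],"turn":0,"claw":0},{"delta_pos":[0.78,-4,0],"turn":0,"claw":0},{"delta_pos":[0.78,-4,0],"turn":0,"claw":0},{"delta_pos":[0.78,-4,0],"turn":0,"claw":0},{"delta_pos":[0.78,-4,0],"turn":0,"claw":0},{"delta_pos":[0.78,-4,0],"turn":0,"claw":0},{"delta_pos":[0.78,-4,0],"turn":0,"claw":0},{"delta_pos":[0.78,-4,0],"turn":0,"claw":0},{"delta_pos":[0.78,-4,0],"turn":0,"claw":0},{"delta_pos":[0.78,-4,0],"turn":0,"claw":0},{"delta_pos":[0.78,-4,0.5],"turn":0,"claw":0},{"delta_pos":[0.78,-4,1.5],"turn":0,"claw":0},{"delta_pos":[0.78,-4,2],"turn":0,"claw":0},{"delta_pos":[0.78,-4,2],"turn":0,"claw":0},{"delta_pos":[0.78,-4,2],"turn":0,"claw":0},{"delta_pos":[0,0,2],"turn":0,"claw":0},{"delta_pos":[0,0,0],"turn":0,"claw":0}]'
python3 - <<'E'
from loc import *
import pickle
st();d=grab('wrist');pickle.dump(d,open('w1.pkl','wb'));cv2.imwrite('pics/w1.png',d['frame'][:,:,::-1])
E
```

```text
time: 3.22
position: [0.5907, 0.0191, 0.1121]
orientation: [[0.89, -0.455, -0.005], [-0.455, -0.89, 0.0], [-0.005, 0.002, -1.0]]
contact_force: [-0.4, -0.0, 0.3]
grip_width: 0.0003
t 3.23 local mm [-2.1  1.9] z 112.1 yaw -27.09 tilt [-0.0052  0.0004] F [-0.4 -0.   0.3] w 0.0003
```

View pics/w1.png

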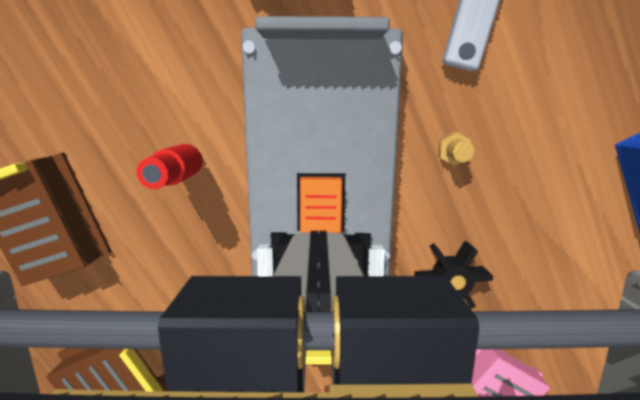

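The wrist view shows the bracket square to the tool. The tab's front edge lies at row ~176, columns 299 to 344, and the plate's sides at row 110 are at columns ~246 and ~400.

Run:
```python
from loc import *
import pickle
d=pickle.load(open('w1.pkl','rb'))
for n,uv,z in [('tab',[(300,176),(344,176),(299,230),(345,230)],.036),('plate',[(247,110),(400,110),(250,200),(397,200)],.024)]:
    w=world(d,uv,z);print(n,((w[:,:2]-t)@R*1e3).round(1).tolist())
```

```text
tab [[-14.1, 26.0], [16.6, 26.1], [-15.3, -13.8], [18.1, -13.8]]
plate [[-51.4, 70.9], [56.0, 70.9], [-52.4, 5.5], [57.4, 5.6]]
```

```bash
python3 -m pendant '[{"delta_pos":[0.3,-0.4,2],"turn":0,"claw":0},{"delta_pos":[0,0,2],"turn":0,"claw":0},{"delta_pos":[0,0,2],"turn":0,"claw":0},{"delta_pos":[0,0,1],"turn":0,"claw":0},{"delta_pos":[0,0,0.3],"turn":0,"claw":0},{"delta_pos":[0,0,0.3],"turn":0,"claw":0},{"delta_pos":[0,0,0.2],"turn":0,"claw":0},{"delta_pos":[0,0,0.2],"turn":0,"claw":0},{"delta_pos":[0,0,0],"turn":0,"claw":0}]'; python3 loc.py
```

```text
time: 4.4
position: [0.5978, 0.0214, 0.035]
orientation: [[0.89, -0.456, 0.001], [-0.456, -0.89, -0.0], [0.001, -0.0, -1.0]]
contact_force: [1.1, 0.5, 1.2]
grip_width: 0.0005
t 4.40 local mm [3.1 7.2] z 35.0 yaw -27.10 tilt [ 0.001  -0.0001] F [1.1 0.5 1.2] w 0.0005
```

```bash
python3 -m pendant '[{"delta_pos":[0,0,0.2],"turn":0,"claw":0},{"delta_pos":[0,0,0.2],"turn":0,"claw":0},{"delta_pos":[0,0,0.2],"turn":0,"claw":0},{"delta_pos":[0,0,0.2],"turn":0,"claw":0},{"delta_pos":[0,0,0.1],"turn":0,"claw":0},{"delta_pos":[0,0,0],"turn":0,"claw":0}]'; python3 loc.py
```

```text
time: 5.15
position: [0.5977, 0.0214, 0.0256]
orientation: [[0.89, -0.456, 0.001], [-0.456, -0.89, -0.0], [0.001, -0.0, -1.0]]
contact_force: [2.0, -0.2, 2.6]
grip_width: 0.0005
t 5.15 local mm [3.1 7.2] z 25.6 yaw -27.11 tilt [ 0.0008 -0.    ] F [ 2.  -0.2  2.6] w 0.0005
```

Now down in small steps until the force rises at the bottom.

```bash
python3 -m pendant '[{"delta_pos":[0,0,0.05],"turn":0,"claw":0},{"delta_pos":[0,0,0.05],"turn":0,"claw":0},{"delta_pos":[0,0,0],"turn":0,"claw":0}]'; python3 loc.py
```

```text
time: 5.52
position: [0.5978, 0.0214, 0.0254]
orientation: [[0.89, -0.455, 0.001], [-0.455, -0.89, -0.0], [0.001, -0.0, -1.0]]
contact_force: [0.9, 1.0, 6.4]
grip_width: -0.0
t 5.53 local mm [3.1 7.2] z 25.4 yaw -27.10 tilt [ 0.0006 -0.0001] F [0.9 1.  6.4] w -0.0
```

```bash
python3 -m pendant '[{"delta_pos":[0,0,0.1],"turn":0,"claw":0},{"delta_pos":[0,0,0.05],"turn":0,"claw":0},{"delta_pos":[0,0,0],"turn":0,"claw":0}]'; python3 loc.py;  python3 -m pendant '[{"delta_pos":[0,0,-2],"turn":0,"claw":0},{"delta_pos":[0,0,-3],"turn":0,"claw":0},{"delta_pos":[0,0,-3],"turn":0,"claw":0},{"delta_pos":[-0.2,3,-1],"turn":0,"claw":0},{"delta_pos":[0,4,0],"turn":0,"claw":0},{"delta_pos":[0,4,0],"turn":0,"claw":0},{"delta_pos":[0,3.2,0],"turn":0,"claw":0},{"delta_pos":[0,0,0],"turn":0,"claw":0},{"delta_pos":[0,0,0],"turn":0,"claw":0}]'
python3 - <<'E'
from loc import *
import pickle
st();d=grab('wrist');pickle.dump(d,open('w2.pkl','wb'));cv2.imwrite('pics/w2.png',d['frame'][:,:,::-1])
E
```

```text
time: 5.9
position: [0.5978, 0.0214, 0.0252]
orientation: [[0.89, -0.455, 0.0], [-0.455, -0.89, -0.0], [0.0, 0.0, -1.0]]
contact_force: [-5.0, 0.5, 16.5]
grip_width: 0.0005
t 5.90 local mm [3.1 7.3] z 25.2 yaw -27.08 tilt [ 0.0001 -0.0003] F [-5.   0.5 16.5] w 0.0005
time: 7.02
position: [0.5309, -0.1034, 0.1131]
orientation: [[0.89, -0.456, -0.0], [-0.456, -0.89, 0.001], [-0.0, -0.0, -1.0]]
contact_force: [0.5, -0.9, 0.1]
grip_width: 0.0003
t 7.03 local mm [   0.4 -134.3] z 113.1 yaw -27.10 tilt [-0.0002  0.0006] F [ 0.5 -0.9  0.1] w 0.0003
```

View pics/w2.png

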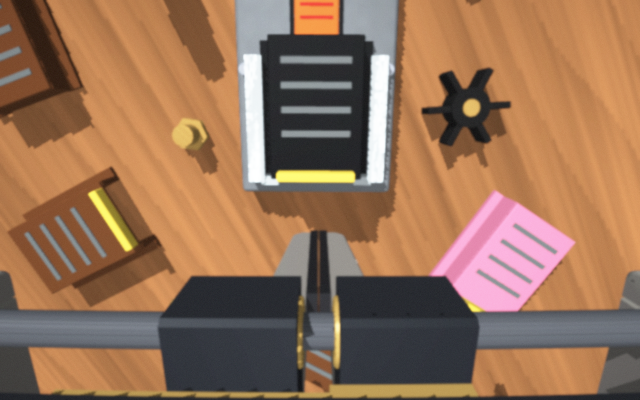

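The cover is still seated. The ridge's rear edge is at row ~182, columns 277 to 355, and the tab is visible at (317,14).

Run:
```python
from loc import *
import pickle
d=pickle.load(open('w2.pkl','rb'))
for n,uv,z in [('ridge rear',[(277,182),(355,182)],.060),('ridgefront',[(277,172),(355,172)],.060)]:
    w=world(d,uv,z);print(n,((w[:,:2]-t)@R*1e3).round(1).tolist())
w=world(d,[(300,14),(317,8),(335,14),(270,10),(370,10),(317,177),(300,45)]);print(np.c_[(w[:,:2]-t)@R,w[:,2]].round(4)*1e3)
d1=pickle.load(open('w1.pkl','rb'));w=world(d1,[(320,188),(280,188),(370,188)]);print(w[:,2])
```

```text
ridge rear [[-24.8, -109.6], [24.9, -109.6]]
ridgefront [[-24.6, -103.2], [24.7, -103.2]]
[[-1.060e+01 -2.900e+00  2.390e+01]
 [ 7.000e-01  5.000e-01  2.490e+01]
 [ 1.260e+01 -3.100e+00  2.460e+01]
 [-3.050e+01 -5.000e-01  2.410e+01]
 [ 3.610e+01 -1.000e-01  2.280e+01]
 [ 7.000e-01 -1.067e+02  5.820e+01]
 [-9.600e+00 -2.650e+01  4.970e+01]]
[0.03475135 0.02410538 0.02388163]
```

The tab is at its pressed height (~25 mm above the bench, near plate level). The push face is at bracket y −109.6, x 0. Descending behind it and starting the push.

```bash
python3 -m pendant '[{"delta_pos":[0,0,2],"turn":0,"claw":0},{"delta_pos":[0,0,2],"turn":0,"claw":0},{"delta_pos":[0,0,1.5],"turn":0,"claw":0},{"delta_pos":[0,0,0.8],"turn":0,"claw":0},{"delta_pos":[0,0,0],"turn":0,"claw":0},{"delta_pos":[0,-0.7,0],"turn":0,"claw":0},{"delta_pos":[0,-0.5,0],"turn":0,"claw":0},{"delta_pos":[0,-0.3,0],"turn":0,"claw":0},{"delta_pos":[0,-0.3,0],"turn":0,"claw":0},{"delta_pos":[0,-0.3,0],"turn":0,"claw":0},{"delta_pos":[0,-0.5,0],"turn":0,"claw":0},{"delta_pos":[0,-0.5,0],"turn":0,"claw":0},{"delta_pos":[0,0,0],"turn":0,"claw":0}]'; python3 loc.py
```

```text
time: 8.7
position: [0.5451, -0.0758, 0.05]
orientation: [[0.89, -0.455, -0.0], [-0.455, -0.89, 0.0], [-0.0, -0.0, -1.0]]
contact_force: [0.6, -0.1, -0.7]
grip_width: 0.0004
t 8.70 local mm [   0.5 -103.3] z 50.0 yaw -27.07 tilt [-0.0001  0.0005] F [ 0.6 -0.1 -0.7] w 0.0004
```

```bash
python3 -m pendant '[{"delta_pos":[0,-0.5,0],"turn":0,"claw":0},{"delta_pos":[0,-0.7,0],"turn":0,"claw":0},{"delta_pos":[0,-0.7,0],"turn":0,"claw":0},{"delta_pos":[0,-0.7,0],"turn":0,"claw":0},{"delta_pos":[0,-0.7,0],"turn":0,"claw":0},{"delta_pos":[0,-0.7,0],"turn":0,"claw":0},{"delta_pos":[0,-0.5,0],"turn":0,"claw":0},{"delta_pos":[0,-0.3,0],"turn":0,"claw":0},{"delta_pos":[0,0,0],"turn":0,"claw":0}]'
python3 - <<'E'
from loc import *
import pickle
st()
for n in ['top','wrist']:
    d=grab(n);pickle.dump(d,open(n+'3.pkl','wb'));cv2.imwrite(f'pics/{n}3.png',d['frame'][:,:,::-1])
E
```

```text
time: 9.82
position: [0.567, -0.0335, 0.0502]
orientation: [[0.89, -0.455, 0.0], [-0.455, -0.89, 0.0], [0.0, -0.0, -1.0]]
contact_force: [-0.0, -0.3, 0.4]
grip_width: 0.0005
t 9.82 local mm [  0.7 -55.7] z 50.2 yaw -27.09 tilt [0.0002 0.0001] F [-0.  -0.3  0.4] w 0.0005
```

View pics/wrist3.png

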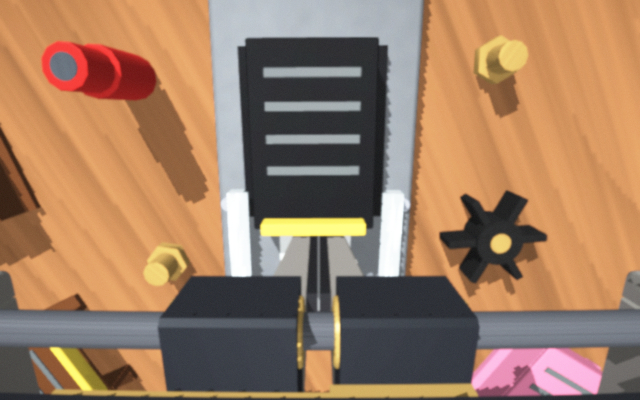

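The cover is square and still partly in the rails, with its ridge at row 227 against the fingers. Pushing a further 37 mm, then backing off and lifting.

```bash
python3 -m pendant '[{"delta_pos":[0,-0.4,0],"turn":0,"claw":0},{"delta_pos":[0,-0.6,0],"turn":0,"claw":0},{"delta_pos":[0,-0.7,0],"turn":0,"claw":0},{"delta_pos":[0,-0.7,0],"turn":0,"claw":0},{"delta_pos":[0,-0.6,0],"turn":0,"claw":0},{"delta_pos":[0,-0.4,0],"turn":0,"claw":0},{"delta_pos":[0,-0.2,0],"turn":0,"claw":0},{"delta_pos":[0,-0.1,0],"turn":0,"claw":0},{"delta_pos":[0,0,0],"turn":0,"claw":0},{"delta_pos":[0,0.5,0],"turn":0,"claw":0},{"delta_pos":[0,1.5,0],"turn":0,"claw":0},{"delta_pos":[0,1,-2],"turn":0,"claw":0},{"delta_pos":[0,3,-4],"turn":0,"claw":0},{"delta_pos":[0,4,-4],"turn":0,"claw":0},{"delta_pos":[0,4,-1],"turn":0,"claw":0},{"delta_pos":[0,4,0],"turn":0,"claw":0},{"delta_pos":[0,0,0],"turn":0,"claw":0},{"delta_pos":[0,0,0],"turn":0,"claw":0}]'
python3 - <<'E'
from loc import *
import pickle
st()
for n in ['top','wrist']:
    d=grab(n);pickle.dump(d,open(n+'4.pkl','wb'));cv2.imwrite(f'pics/{n}4.png',d['frame'][:,:,::-1])
E
```

```text
time: 12.18
position: [0.5014, -0.161, 0.1599]
orientation: [[0.89, -0.456, -0.0], [-0.456, -0.89, 0.001], [-0.0, -0.0, -1.0]]
contact_force: [-0.2, -0.4, -0.4]
grip_width: 0.0003
t 12.18 local mm [   0.3 -199. ] z 159.9 yaw -27.15 tilt [-0.0002  0.0006] F [-0.2 -0.4 -0.4] w 0.0003
```

View pics/wrist4.png

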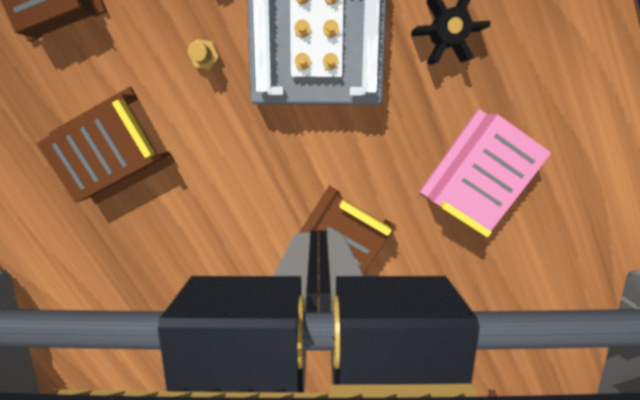

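View pics/top4.png

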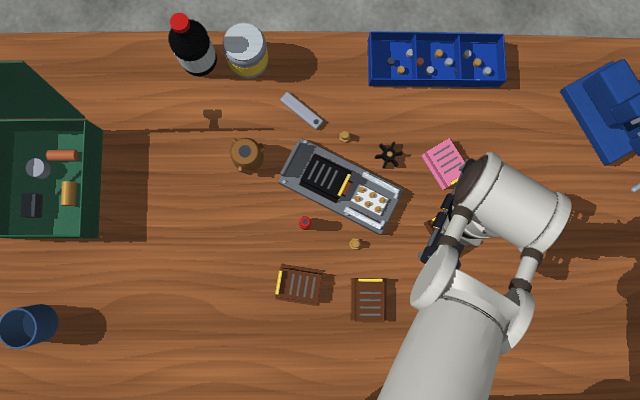

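The terminals are open to view around (370,197), and the cover is on the plate at (325,178). Next I'll measure the ridge position and flatness, and check that the cover is still.

Run:
```python
from loc import *
import pickle
d=pickle.load(open('top4.pkl','rb'));e=grab('top')
print('still: max diff on cover',np.abs(d['frame'][140:235,275:405].astype(int)-e['frame'][140:235,275:405]).max())
H=cv2.cvtColor(e['frame'],cv2.COLOR_RGB2HSV)[165:210,320:365];k=((H>=(22,150,120))&(H<=(34,255,255))).all(2)
v,u=np.nonzero(k);w=world(e,np.c_[u+320,v+165],.06);l=(w[:,:2]-t)@R*1e3
print('ridge local',k.sum(),l.mean(0).round(1),l.min(0).round(1),l.max(0).round(1),'slope deg',np.degrees(np.polyfit(l[:,0],l[:,1],1)[0]).round(1) if 0 else np.degrees(np.arctan(np.polyfit(l[:,0],l[:,1],1)[0])).round(1))
g=[(x,y) for x in (-22,22) for y in (5,25,45,65)]
uv=[]
Ti=np.linalg.inv(e['T'])
for x,y in g:
    p=np.r_[R@(np.array([x,y])/1e3)+t,.05];uv.append(cv2.projectPoints(p[None],cv2.Rodrigues(Ti[:3,:3])[0],Ti[:3,3],e['K'],e['dist'])[0].ravel())
print('cover top z mm',(world(e,uv)[:,2]*1e3).round(1))
a=pickle.load(open('top.pkl','rb'))['frame'].astype(int);D=np.abs(a-e['frame']).max(2)
for n,(x,y) in dict(hub=(246,153),socket=(305,223),plugb=(356,244),pluga=(345,136),imp=(389,154),gauge=(302,110)).items(): print(n,D[y-12:y+12,x-12:x+12].max())
```

```text
still: max diff on cover 8
ridge local 84 [-1.9 -4.9] [-26.3  -8.3] [23.4 -1.7] slope deg 0.5
cover top z mm [48.2 47.6 49.8 48.6 50.4 50.4 50.6 45.1]
hub 12
socket 13
plugb 11
pluga 13
imp 11
gauge 12
```

```bash
python3 -c "
from cell import sign_off
print(sign_off())"
```

```text
the job is handed in; nothing more can be done
None
```

The job is done and handed in, at about 12 s on the robot's clock. I pressed the orange tab in with the shut fingers until it bottomed. I then pushed the black cover about 101 mm along the bracket, over the tab, and backed the arm off clear of everything.

**Last checks**
- **Tab:** its top was about 25 mm above the bench before the push, which is its fully-in height. It stopped giving as the force rose to 16 N.
- **Cover position:** the ridge's rear face is at about bracket y −8 mm, some 22 mm clear of the rails and about 35 mm short of the end flange. The cover is square to the bracket to about 0.5°.
- **Flat and still:** seven of eight depth readings on the cover's top were 47.6–50.6 mm; 50 mm is what it should be lying flat. One reading near a front corner was 45 mm, which I took as depth noise. Two pictures taken moments apart showed no movement of the cover.
- **Rest of the bench:** the terminals are open to view. The hub, socket, both plugs, impeller and gauge show no change from the first picture.

The top and wrist cameras disagreed by about 2–3 mm on the tab's position, so I aimed between them.

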